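# Lock the drilling fixture with its flanged pin

## Task

Draw the flanged lock pin out of its wooden stand and lock the aluminium drilling fixture with it: put the pin down through the wide round window on top of the fixture, feel about gently with its tip for the blind hole hidden off-centre on the floor below, and when it drops in, push it fully home so that its flange lies flat on the fixture, and let go. Press only lightly throughout: 40 N between pin and fixture would spoil them. Leave the slug, the marker, the tin and the roll of tape where they are.

Things in the scene. Friction and masses are not known exactly. Their poses are not given: they have to be found in the camera images.
- fixture: fixed aluminium block, 110 x 122 x 60 mm (x, y with its low foot flanges, z). Origin at the centre of its underside, z up; its yaw varies. A round window, 36 mm wide, goes from the centre of its flat top straight down 32 mm to a flat floor, 28 mm over the worktop, in which lies the blind hole for the pin.
- fixture_window (a point): centre of the window's mouth, at the height of the fixture's flat top; axes as the fixture's. The blind hole in the window's floor is upright, 15 mm wide, its edge hardly broken (0.5 mm) and 20 mm deep: its centre lies 4 to 7 mm from the window's axis, in any direction, different each time and not measured; it does not move during the work.
- stand_top (a point): centre of the top of the pin's stand, a fixed wooden block 80 x 80 mm with a low 96 x 96 mm plinth, 62 mm high, with an upright 16 mm hole through its middle in which the pin is parked; axes along its sides.
- pin_head (a point): grasp point on the loose steel lock pin (about 0.15 kg): on its axis, in its square head, which is 16 x 16 mm and 38 mm high; z up along the pin, x and y square to the head's flats. It lies 24 mm above the upper face of the flange, 14 mm below the head's top, 78 mm above the tip. At the start the pin stands parked with its flange on the stand's top.
- pin_flange (a point): centre of the underside of the pin's round flange (52 mm across, 4 mm thick, just below the head), 50 mm above the tip, z up. With the tip on the window's floor this point is 18 mm above the fixture's top; fully home the flange rests on the fixture's top.
- pin_tip (a point): centre of the lower end face of the pin's round shank (12 mm thick, 50 mm long below the flange, the tip with a 1 mm chamfer), z up. Fully home it is 18 mm down in the blind hole, 2 mm off its bottom.
- slug: dark grey plastic tube standing upright, 32 mm wide, 55 mm high; origin at the centre of its underside. Bystander.
- marker: felt marker lying down, 132 mm long, 15 mm thick; origin under its middle, y along it. Bystander.
- tin: round tin with a cream lid, 71 mm wide, 56 mm high; origin at the centre of its underside. Bystander.
- tape: roll of black tape lying flat, 73 mm wide, 20 mm high; origin at the centre of its underside. Bystander.
Not all that is in view belongs to the job. There is more than one size of the part that bears pin_head; the job needs the smallest.

How it is judged:
On the way, in this order (a step that is already met when the one before it is completed fails the run):
1. the pin is drawn clear of its stand (z of pin_tip in the frame of stand_top above 0.003 m), for 0.1 s.
2. the pin is fully home in the fixture's blind hole (z of pin_flange in the frame of fixture_window below 0.002 m and horizontal distance between pin_tip and fixture_window below 0.013 m and angle between pin_flange's own z axis and vertical below 0.07 rad), for 0.2 s.
At the end, for the whole second after the job is handed in: The pin stands upright (within 0.07 rad) and at rest in the fixture's blind hole, within 13 mm of the window's axis, with the underside of its flange no more than 2 mm above the fixture's top, and is let go (all of step 2 and linear speed of pin below 0.01 m/s and contact force between the fingers and pin below 0.1 N); the robot touches nothing.
It fails at once if the pin bears on the fixture with more than 40 N (contact force between pin and fixture above 40 N).
It fails at once if a bystander is moved by more than 20 mm (distance of any of slug, marker, tin, tape from where it was at the start of the episode above 0.02 m).
It also fails if it takes over 61 s, if anything falls off the work surface, if the arm or the gripper's body presses on something with over 40 N, if the wrist force passes 120 N, or if a joint passes its speed limit or range.

## Robot

A 6-joint arm with a two-finger parallel gripper is mounted at the origin on a cart in front of the work surface, level with it; the furniture and walls round the work are solid. World frame = base frame: x ahead of the robot, y to its left, z up, the work surface at z = 0. Lengths are in m, angles in rad, forces in N, time in s.
With the tool pointing down it reaches from about 0.325 to 0.85 m from the base axis. Payload 4.4 kg.
Tool frame: the origin (TCP) lies at the very end of the fingers, on their centre line; the grasp point (between the pads) lies 19 mm behind it (manip.grasp_offset is the z of the grasp point in the tool frame, in m); z points along the fingers, y is the line along which they close (so a half turn about z gives the same grasp; the last joint's range is limited). The gripper opens to 94 mm and grips with 3 to 60 N. Pads are 16 mm wide; open, the fingers measure 119 mm over their backs; the gripper's body (75 mm by 177 mm) begins 78 mm behind the grasp point.
Start: joints at [1.127, 0.207, 1.542, -0, 1.393, -0.15], TCP at [0.167, 0.55, 0.205] pointing down, gripper open.
Joint ranges: [-2.73, 2.73], [-0.86, 2.22], [0.23, 2.46], [-1.11, 4.25], [0.08, 2.63], [-2.82, 2.82]. Speed limits (rad/s): [2.79, 2.79, 3.14, 3.14, 3.14, 3.14].

## Interface

Orientations are given as [roll, pitch, yaw] about the fixed x, y, z axes, in that order (R = Rz(yaw) Ry(pitch) Rx(roll)).
In Python, from workcell import monitor, eyes, manip, spotter gives the robot as it stands.
- The arm moves only by the shell command python3 -m handwheel 'ROWS'. ROWS is JSON, a list of rows, each a list of 7 numbers: the opening in per cent of the stroke, from 0 (shut) to 100 (fully open), then the shift along the tool's x, y, z in m, then the turn, a rotation vector about the tool's x, y, z in rad. A call has exactly 10 rows; each row is the pose to reach, as a shift and turn from the pose commanded when the call began, along the tool's axes at that moment; what a row does not reach only later rows make up. A row lasts 1/12 s, in which the tool goes at most 41.7 mm and 7.16 degrees, less where a joint would pass 70% of its speed; a pose out of reach is approached as far as the arm can. A call with a gripper value outside its range is refused whole. The fingers move at their own pace and stop on an object; the grip force is fixed at half the most. Time passes only in rows, so rows that repeat a pose let the fingers close, or fill a call up. It gives the time, the measured TCP pose, the force, the opening and the grip force at its end, in the units of the state.
- monitor.state(): the state, without advancing time (a new reading comes with each control period).
- eyes.read_camera(name): name is "scene" or "side" or "wrist"; returns a dict with "image" (400x640x3 uint8, red, green, blue), "fx", "fy", "cx", "cy" (pixels), "extrinsics" (4x4, takes a point from world to camera coordinates). Camera axes: x right, y up, looking along -z (the intrinsics and any distortion apply to the point x, -y, -z); pixel columns grow to the right and rows downward; lengths in m; the calibration is good to about 2 mm. The wrist camera is an equidistant fisheye: a pixel r from the principal point sees the ray r / f radians off the axis. A picture is of the moment at which its call begins. There is no depth.
- manip.close_job(): hands the job in; it is judged then, once.
Trained networks look in a picture, given as the dict that the camera call returned (one of the last four; its "shot" number tells which), for a name from the list of things; names that differ only in an ending like _2 or _b are one class to them, and where a whole thing is asked for, a point or a joint stands for the part that bears it (a point fixed in the world has none). Each returns a list of dicts, best first, with "score" (0 to 1); they miss things now and then, are a little off and sometimes report something else, mostly with a low value. They report only what shows in the picture. A call takes as long as a camera call. They do not tell look-alikes from the thing itself.
- spotter.look_for(picture, query): "point" ([x, y, z] in m, in world coordinates, good to about 4 mm: the middle of the surface that is visible of it).
- spotter.trace(picture, query): "region" (400x640 bool, what is visible of it).
The state is a dict: "time_s": time; "joint_positions": joint angles; "joint_velocities": joint speeds; "joint_torque": joint torques, N m; "eef_pos": TCP position; "eef_rot": TCP orientation; "wrist_force": force on the tool from outside, world axes, zero at the start; "moment": the same for the moment, N m; "gripper_width": finger opening in m; "grip_force": force on a finger pad.
Only numpy, scipy, OpenCV 4.12 (cv2) and the standard library are available. Lean on these libraries where they do the work, as an engineer would, in place of code of your own. Each camera call takes 0.05 s, during which the arm holds its last target. There are 200 camera calls.

## Working session

There is one attempt and no reset: what is moved stays moved. The work goes in short steps, Python scripts to look and compute and a shell command to move; the robot and the scene stay as the last step left them, time stands still between calls to the robot, and variables do not carry over. Pictures are saved under pics/ and viewed, at most 10 in all, crops included, and the job is handed in when it is done.

```bash
mkdir -p pics; ls; cat > h.py <<'E'
import numpy as np, cv2
from workcell import monitor, eyes, manip, spotter
from scipy.spatial.transform import Rotation as R
def proj(p,P,fish=False):
    E=np.array(p["extrinsics"]);c=E[:3,:3]@np.array(P)+E[:3,3];x,y,z=c[0],-c[1],-c[2]
    if fish:
        r=np.hypot(x,y);t=np.arctan2(r,z)/max(r,1e-9);return p["fx"]*x*t+p["cx"],p["fy"]*y*t+p["cy"]
    return p["fx"]*x/z+p["cx"],p["fy"]*y/z+p["cy"]
def ray(p,u,v,zw,fish=False):
    E=np.array(p["extrinsics"]);a=(u-p["cx"])/p["fx"];b=(v-p["cy"])/p["fy"]
    if fish:
        r=np.hypot(a,b);k=np.sin(r)/max(r,1e-9);d=np.array([a*k,-b*k,-np.cos(r)])
    else: d=np.array([a,-b,-1])
    d=E[:3,:3].T@d;o=-E[:3,:3].T@E[:3,3];return o+d*(zw-o[2])/d[2]
def save(p,n): cv2.imwrite("pics/"+n,cv2.cvtColor(np.ascontiguousarray(p["image"]),cv2.COLOR_RGB2BGR))
E
python3 - <<'E'
from h import *
s=monitor.state();print(s["time_s"],s["eef_pos"],s["eef_rot"],manip.grasp_offset)
for c in ["scene","side","wrist"]:
    p=eyes.read_camera(c);save(p,c+"0.png");print(c,p["fx"],p["cx"],p["cy"],p["extrinsics"])
    for q in ["pin_head","fixture","slug","marker","tin","tape","stand_top"]:
        try:
            print(q,[(round(d["score"],2),np.round(d["point"],3).tolist(),np.round(proj(p,d["point"],c=="wrist")).tolist()) for d in spotter.look_for(p,q)])
        except Exception as e: print(q,e)
E
```

```text
pics
0.0 [0.16620135 0.54962207 0.20429285] [-3.13934936e+00 -3.18885539e-04  2.84774086e+00] -0.0188
scene 481.5322429510593 323.9185689308333 201.57353852764936 [[-0.45122629 -0.89222377  0.01820942  0.21215764]
 [ 0.55273321 -0.26339886  0.79063711 -0.34020927]
 [-0.70062888  0.3668212   0.6120142  -1.19856901]
 [ 0.          0.          0.          1.        ]]
pin_head [(0.61, [0.496, 0.28, 0.069], [234.0, 231.0]), (0.55, [0.574, -0.073, 0.077], [330.0, 184.0]), (0.46, [0.472, 0.137, 0.062], [283.0, 224.0])]
fixture [(0.8, [0.431, -0.123, 0.053], [365.0, 211.0])]
slug [(0.56, [0.585, 0.018, 0.039], [304.0, 199.0])]
marker [(0.76, [0.459, 0.016, 0.016], [321.0, 226.0]), (0.57, [0.428, -0.123, 0.054], [365.0, 211.0])]
tin []
tape [(0.64, [0.428, 0.392, 0.015], [206.0, 271.0])]
stand_top [(0.7, [0.446, 0.148, 0.041], [283.0, 235.0])]
side 392.68446218606226 320.3705267570767 194.0431051101211 [[-0.96218888 -0.2723101   0.00630666  0.50779332]
 [ 0.16016027 -0.54688368  0.82174627 -0.14512887]
 [-0.2203208   0.79168519  0.56981866 -1.03709876]
 [ 0.          0.          0.          
[... 376 characters left out ...]
])]
tape [(0.92, [0.434, 0.393, 0.017], [312.0, 328.0]), (0.61, [0.505, -0.376, 0.047], [355.0, 144.0])]
stand_top [(0.86, [0.469, 0.168, 0.044], [325.0, 244.0]), (0.21, [0.449, -0.091, 0.051], [354.0, 188.0])]
wrist 309.70691628693146 317.16982259134426 202.32937131303785 [[ 2.89128079e-01  9.57290196e-01  6.58853504e-04 -5.75633058e-01]
 [-9.27250710e-01  2.80226253e-01 -2.48353313e-01  2.50001116e-02]
 [-2.37930820e-01  7.11949940e-02  9.68669292e-01 -3.90026316e-01]
 [ 0.00000000e+00  0.00000000e+00  0.00000000e+00  1.00000000e+00]]
pin_head []
fixture []
slug []
marker []
tin [(0.63, [0.488, -0.384, 0.049], [34.0, 396.0])]
tape [(0.9, [0.409, 0.396, 0.019], [268.0, 360.0])]
stand_top []
```

```bash
python3 -c "
import cv2,numpy as np
a=cv2.imread('pics/scene0.png')[130:330,150:470];b=cv2.imread('pics/side0.png')[110:360,200:520]
cv2.imwrite('pics/m1.png',cv2.resize(np.vstack([a]),None,fx=2.5,fy=2.5,interpolation=2));cv2.imwrite('pics/m2.png',cv2.resize(b,None,fx=2.4,fy=2.4,interpolation=2))"
```

```text
(no output)
```

View pics/m1.png

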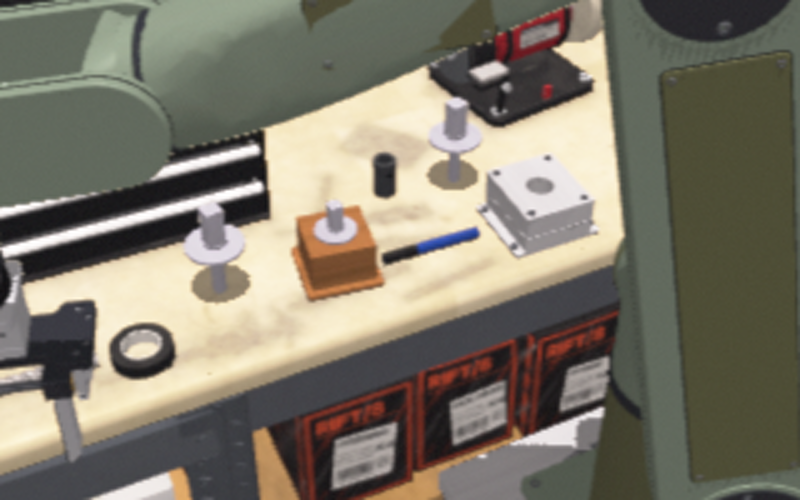

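View pics/m2.png

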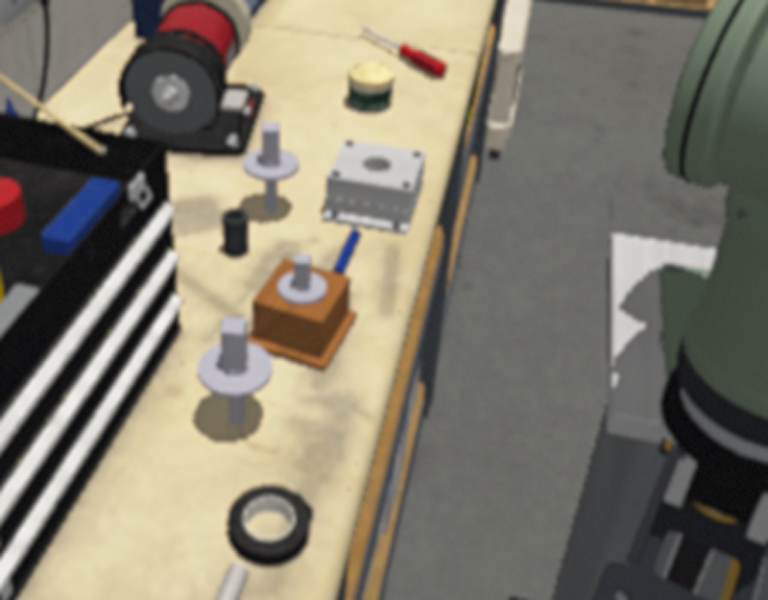

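Candidates for the pin, in scene pixels: free-standing pins at (234,231) and (330,184), both larger, and the pin parked in the wooden stand at (283,224), which is the smallest. I choose the parked one. Next I'll go above it for a close look.

```bash
cat >> h.py <<'E'
def go(P,yaw=None):
    s=monitor.state();r=R.from_euler("xyz",s["eef_rot"]);d=r.inv().apply(np.array(P)-s["eef_pos"])
    y=s["eef_rot"][2] if yaw is None else yaw
    t=(r.inv()*R.from_euler("xyz",[np.pi,0,y])).as_rotvec();print("t",s["time_s"],"shift",np.round(d,4),"turn",np.round(t,4),"F",np.round(s["wrist_force"],1))
E
python3 - <<'E'
from h import *
go([0.46,0.14,0.26])
s=monitor.state();p=eyes.read_camera("wrist");E=np.array(p["extrinsics"]);o=-E[:3,:3].T@E[:3,3];print(o,R.from_euler("xyz",s["eef_rot"]).inv().apply(o-s["eef_pos"]))
E
```

```text
t 1.2 shift [-0.3997 -0.3078 -0.0546] turn [-0.  0. -0.] F [ 0.4 -0.5 -0.3]
[0.096812   0.57180622 0.38436189] [ 0.07294058  0.0003364  -0.17892646]
```

```bash
python3 -m handwheel '[[100,-0.03,-0.023,-0.05,0,0,0],[100,-0.06,-0.046,-0.055,0,0,0],[100,-0.09,-0.069,-0.055,0,0,0],[100,-0.12,-0.092,-0.055,0,0,0],[100,-0.15,-0.115,-0.055,0,0,0],[100,-0.18,-0.138,-0.055,0,0,0],[100,-0.21,-0.161,-0.055,0,0,0],[100,-0.24,-0.184,-0.055,0,0,0],[100,-0.27,-0.207,-0.055,0,0,0],[100,-0.30,-0.231,-0.055,0,0,0]]'
python3 -m handwheel '[[100,-0.03,-0.023,0,0,0,0],[100,-0.06,-0.046,0,0,0,0],[100,-0.09,-0.069,0,0,0,0],[100,-0.1,-0.077,0,0,0,0],[100,-0.1,-0.077,0,0,0,0],[100,-0.1,-0.077,0,0,0,0],[100,-0.1,-0.077,0,0,0,0],[100,-0.1,-0.077,0,0,0,0],[100,-0.1,-0.077,0,0,0,0],[100,-0.1,-0.077,0,0,0,0]]'
python3 - <<'E'
from h import *
p=eyes.read_camera("wrist");save(p,"w1.png");np.save("E.npy",p["extrinsics"])
for q in ["pin_head","fixture","stand_top"]:
    print(q,[(round(d["score"],2),np.round(d["point"],3).tolist(),np.round(proj(p,d["point"],True)).tolist()) for d in spotter.look_for(p,q)])
s=monitor.state();print(s["eef_pos"],s["eef_rot"])
E
```

```text
time_s: 2.08
eef_pos: [0.3876, 0.2409, 0.2608]
eef_rot: [3.141, 0.001, 2.848]
wrist_force: [0.4, 0.3, -0.1]
gripper_width: 0.0944
grip_force: 0.0
time_s: 2.92
eef_pos: [0.4596, 0.1408, 0.2606]
eef_rot: [3.141, 0.0, 2.85]
wrist_force: [-0.4, -0.4, 0.5]
gripper_width: 0.0941
grip_force: 0.0
pin_head [(0.95, [0.498, 0.268, 0.077], [423.0, 187.0]), (0.69, [0.473, 0.133, 0.067], [314.0, 196.0])]
fixture [(0.59, [0.45, -0.104, 0.06], [152.0, 227.0])]
stand_top [(0.56, [0.46, 0.14, 0.064], [316.0, 184.0])]
[0.46000492 0.14013774 0.26052759] [3.14152503e+00 1.28479965e-04 2.84868654e+00]
```

View pics/w1.png

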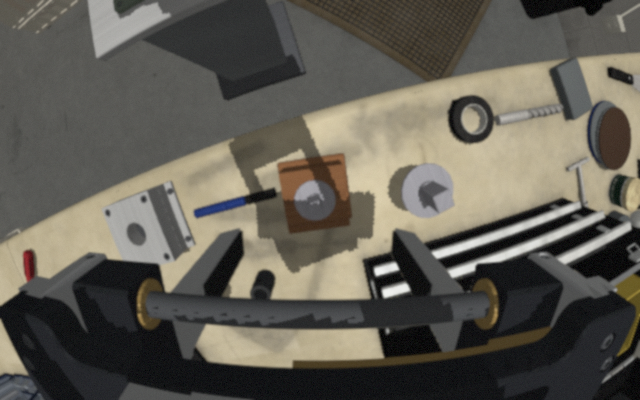

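The wrist view shows the parked pin's flange at (315,199), the fixture window at (137,234) and the larger pin at (425,190). I'll crop and refine.

```bash
python3 - <<'E'
from h import *
p=eyes.read_camera("wrist");im=cv2.cvtColor(np.ascontiguousarray(p["image"]),cv2.COLOR_RGB2BGR)
a=cv2.resize(im[145:245,270:360],(540,600),interpolation=cv2.INTER_CUBIC)
b=cv2.resize(im[175:275,95:205],(330*2//3*1,200),interpolation=cv2.INTER_CUBIC)
# rectified fixture + stand top views at 0.25mm... map world grid to pixels
def top(cx,cy,z,h,n):
    g=np.linspace(h,-h,n);U=np.zeros((n,n),np.float32);V=U.copy()
    for i,dx in enumerate(g):
        for j,dy in enumerate(g):
            U[i,j],V[i,j]=proj(p,[cx+dx,cy+dy,z],True)
    return cv2.remap(im,U,V,cv2.INTER_CUBIC)
A=top(.47,.14,.104,.05,400);B=top(.45,-.105,.06,.08,400)
cv2.imwrite("pics/c1.png",np.hstack([A,B]));cv2.imwrite("pics/c1b.png",top(.47,.14,.066,.05,400))
for u,v,z in [(315,199,.066),(137,234,.06)]: print(ray(p,u,v,z,True))
for q in ["scene","side"]:
    c=eyes.read_camera(q);save(c,q+"1.png");print(proj(c,[.45,-.105,.06]))
    print([(round(d["score"],2),np.round(d["point"],3).tolist()) for d in spotter.look_for(c,"fixture")])
E
```

```text
[0.47716987 0.13278926 0.066     ]
[ 0.45292633 -0.13540008  0.06      ]
(np.float64(356.922598860574), np.float64(206.77892575253455))
[(0.24, [0.473, 0.139, 0.065])]
(np.float64(354.7555835087494), np.float64(182.88699695787813))
[(0.58, [0.451, -0.092, 0.051])]
```

View pics/c1.png

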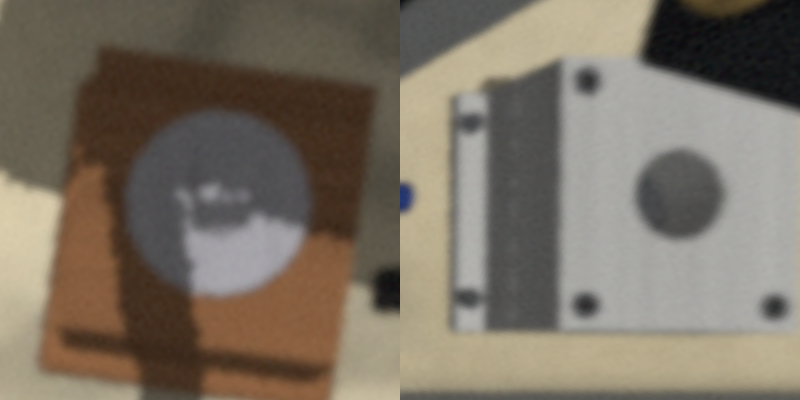

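```bash
python3 - <<'E'
from h import *
a=cv2.imread("pics/w1.png")[175:225,290:340].astype(float)
a=np.clip((a-40)*1.3,0,255).astype(np.uint8)
k=[cv2.resize(a,(400,400),interpolation=cv2.INTER_CUBIC)]
p=eyes.read_camera("side")
for n in ["side1.png","scene1.png"]:
    im=cv2.imread("pics/"+n);c=(326,235) if n[1]=="i" else (283,228)
    k.append(cv2.resize(im[c[1]-35:c[1]+15,c[0]-25:c[0]+25],(400,400),interpolation=cv2.INTER_CUBIC))
cv2.imwrite("pics/c2.png",cv2.resize(np.hstack(k),(798,266)))
go([.477,.133,.17],2.99)
E
```

```text
t 3.4167 shift [-0.018  -0.0015  0.0905] turn [-0.     -0.     -0.1424] F [-0.7  0.2  0.3]
```

View pics/c2.png

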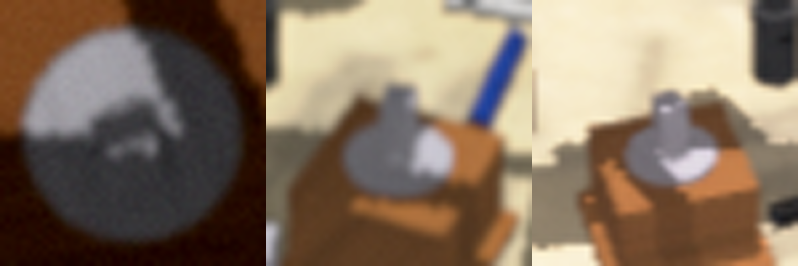

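Crops: the parked head shows as a small square stub in the middle of the flange, but its yaw isn't clear. I'll descend to pre-grasp and look again.

```bash
python3 -m handwheel '[[100,-0.005,0,0.02,0,0,-0.04],[100,-0.01,0,0.04,0,0,-0.08],[100,-0.018,-0.001,0.06,0,0,-0.142],[100,-0.018,-0.001,0.08,0,0,-0.142],[100,-0.018,-0.001,0.09,0,0,-0.142],[100,-0.018,-0.001,0.09,0,0,-0.142],[100,-0.018,-0.001,0.09,0,0,-0.142],[100,-0.018,-0.001,0.09,0,0,-0.142],[100,-0.018,-0.001,0.09,0,0,-0.142],[100,-0.018,-0.001,0.09,0,0,-0.142]]'
python3 - <<'E'
from h import *
p=eyes.read_camera("wrist");im=cv2.cvtColor(np.ascontiguousarray(p["image"]),cv2.COLOR_RGB2BGR);cv2.imwrite("pics/w2.png",im)
def top(cx,cy,z,h,n):
    g=np.linspace(h,-h,n);U=np.zeros((n,n),np.float32);V=U.copy()
    for i,dx in enumerate(g):
        for j,dy in enumerate(g): U[i,j],V[i,j]=proj(p,[cx+dx,cy+dy,z],True)
    return cv2.remap(im,U,V,cv2.INTER_CUBIC)
A=top(.477,.133,.104,.03,400);A=np.clip((A.astype(float)-30)*1.4,0,255).astype(np.uint8)
B=top(.477,.133,.066,.06,400)
cv2.imwrite("pics/c3.png",np.hstack([A,B]))
go([.477,.133,.071])
E
```

```text
time_s: 4.25
eef_pos: [0.4781, 0.1337, 0.1719]
eef_rot: [3.141, 0.003, 2.99]
wrist_force: [1.0, -0.7, -0.3]
gripper_width: 0.0941
grip_force: 0.0
t 4.3 shift [ 0.001  -0.0009  0.1007] turn [0.0006 0.0023 0.    ] F [-0.5  0.   0.4]
```

View pics/c3.png

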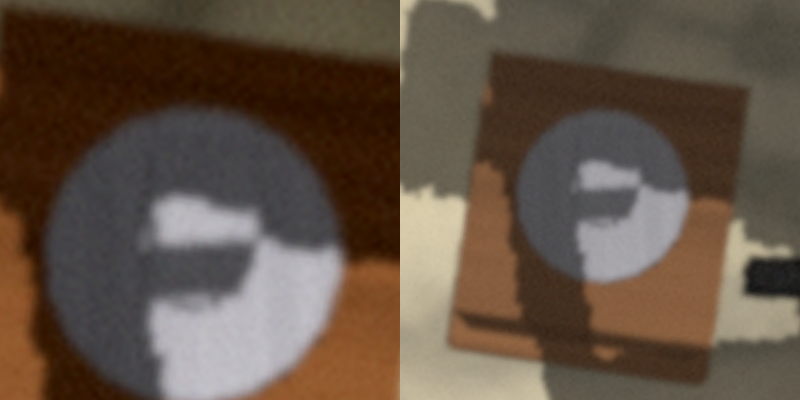

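```bash
python3 -m handwheel '[[100,0,-0.001,0,0,0,-0.1],[100,0,-0.001,0.02,0,0,-0.2],[100,0,-0.001,0.045,0,0,-0.2],[100,0,-0.001,0.07,0,0,-0.2],[100,0,-0.001,0.09,0,0,-0.2],[100,0,-0.001,0.098,0,0,-0.2],[100,0,-0.001,0.1,0,0,-0.2],[100,0,-0.001,0.1,0,0,-0.2],[40,0,-0.001,0.1,0,0,-0.2],[0,0,-0.001,0.1,0,0,-0.2]]'
python3 -m handwheel '[[0,0,0,0,0,0,0],[0,0,0,0,0,0,0],[0,0,0,0,0,0,0],[0,0,0,0,0,0,0],[0,0,0,0,0,0,0],[0,0,0,0,0,0,0],[0,0,0,0,0,0,0],[0,0,0,0,0,0,0],[0,0,0,0,0,0,0],[0,0,0,0,0,0,0]]'
```

```text
time_s: 5.13
eef_pos: [0.4786, 0.1328, 0.0721]
eef_rot: [3.141, 0.003, -3.093]
wrist_force: [-0.1, -1.0, 1.0]
gripper_width: 0.0843
grip_force: 0.0
time_s: 5.97
eef_pos: [0.4769, 0.1325, 0.0704]
eef_rot: [-3.141, -0.0, -3.093]
wrist_force: [-0.7, -0.6, 0.6]
gripper_width: 0.0172
grip_force: 0.1
```

```bash
python3 -m handwheel '[[0,0,0,0,0,0,0],[0,0,0,0,0,0,0],[0,0,0,0,0,0,0],[0,0,0,0,0,0,0],[0,0,0,-0.005,0,0,0],[0,0,0,-0.015,0,0,0],[0,0,0,-0.03,0,0,0],[0,0,0,-0.045,0,0,0],[0,0,0,-0.06,0,0,0],[0,0,0,-0.075,0,0,0]]'
python3 - <<'E'
from h import *
go([.478,-.1365,.146])
E
```

```text
time_s: 6.8
eef_pos: [0.477, 0.1327, 0.147]
eef_rot: [3.141, 0.001, -3.093]
wrist_force: [-0.5, -0.0, -1.4]
gripper_width: 0.0159
grip_force: 30.0
t 6.8 shift [ 0.012  -0.2689  0.0009] turn [0.0002 0.0005 0.    ] F [-0.5 -0.  -1.4]
```

Pin gripped and lifted. I'll hold it beyond the fixture so the wrist camera looks straight down into the window; it may show the hole.

```bash
python3 -m handwheel '[[0,0,-0.005,-0.02,0,0,0],[0,0,-0.02,-0.043,0,0,0],[0,-0.005,-0.05,-0.043,0,0,0],[0,-0.01,-0.085,-0.043,0,0,0],[0,-0.015,-0.12,-0.043,0,0,0],[0,-0.02,-0.155,-0.043,0,0,0],[0,-0.025,-0.19,-0.043,0,0,0],[0,-0.03,-0.225,-0.043,0,0,0],[0,-0.035,-0.255,-0.043,0,0,0],[0,-0.035,-0.272,-0.043,0,0,0]]'
python3 -m handwheel '[[0,0,0,0,0,0,0],[0,0,0,0,0,0,0],[0,0,0,0,0,0,0],[0,0,0,0,0,0,0],[0,0,0,0,0,0,0],[0,0,0,0,0,0,0],[0,0,0,0,0,0,0],[0,0,0,0,0,0,0],[0,0,0,0,0,0,0],[0,0,0,0,0,0,0]]'
python3 - <<'E'
from h import *
p=eyes.read_camera("wrist");im=cv2.cvtColor(np.ascontiguousarray(p["image"]),cv2.COLOR_RGB2BGR);cv2.imwrite("pics/w3.png",im)
def top(cx,cy,z,h,n):
    g=np.linspace(h,-h,n);U=np.zeros((n,n),np.float32);V=U.copy()
    for i,dx in enumerate(g):
        for j,dy in enumerate(g): U[i,j],V[i,j]=proj(p,[cx+dx,cy+dy,z],True)
    return cv2.remap(im,U,V,cv2.INTER_CUBIC)
A=top(.4525,-.1365,.06,.04,400)
B=top(.4525,-.1365,.028,.03,400);B=cv2.convertScaleAbs(B,alpha=2.5,beta=-60)
cv2.imwrite("pics/c4.png",np.hstack([A,B]))
s=monitor.state();print(s["eef_pos"],s["eef_rot"],s["gripper_width"])
E
```

```text
time_s: 7.63
eef_pos: [0.5259, -0.141, 0.1895]
eef_rot: [-3.14, 0.002, -3.096]
wrist_force: [0.2, 0.5, -2.3]
gripper_width: 0.0159
grip_force: 30.0
time_s: 8.47
eef_pos: [0.5251, -0.1373, 0.1884]
eef_rot: [3.142, -0.0, -3.093]
wrist_force: [-0.5, -0.2, -1.5]
gripper_width: 0.0159
grip_force: 30.0
[ 0.52505691 -0.1373467   0.18844934] [ 3.14158307e+00 -2.12422663e-05 -3.09326476e+00] 0.015862581462646106
```

View pics/c4.png

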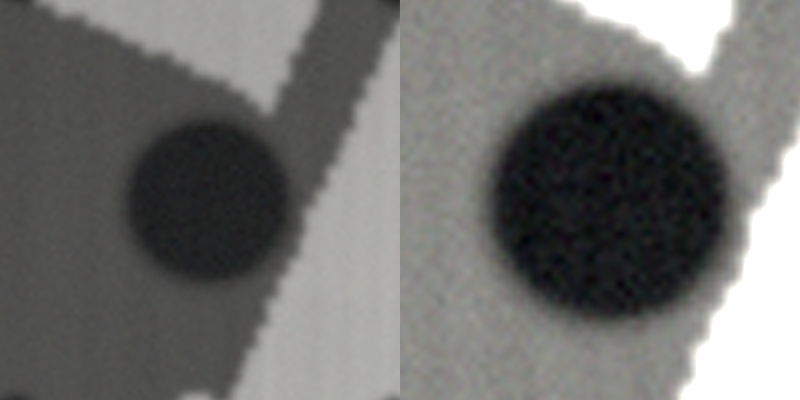

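The window shows as a dark disc centred at about (0.4524,-0.138), and no hole shows in one frame. I'll average frames to find any contrast inside it.

```bash
python3 - <<'E'
from h import *
S=0
for _ in range(16):
    p=eyes.read_camera("wrist");S=S+p["image"].astype(float).sum(2)/3
S/=16;S=S.astype(np.float32)
g=np.arange(20,-21,-2)/1000
U=np.array([[proj(p,[.4524+a,-.1382+b,.028],True) for b in g] for a in g],np.float32)
V=cv2.remap(S,U[...,0],U[...,1],cv2.INTER_LINEAR)
print(np.round(V,0).astype(int))
go([.4524,-.138,.157])
E
```

```text
[[ 79  78  77  77  76  77  77  75  73  72  72  73  72  74  80  92 119  96
   81  80  80]
 [ 79  77  77  77  75  73  70  65  61  58  55  58  60  65  71  76  85  82
   79  80  80]
 [ 79  77  76  75  71  62  53  45  39  37  36  36  39  45  55  66  74  78
   79  80  81]
 [ 79  77  74  69  59  44  36  34  33  33  32  32  33  34  38  49  63  72
   78  81  81]
 [ 79  75  70  58  43  35  33  32  33  33  32  33  33  32  33  36  47  62
   74  79  81]
 [ 79  72  61  45  35  33  32  31  32  32  33  33  33  32  34  34  36  49
   67  78  81]
 [ 77  67  50  36  33  32  33  33  32  32  33  33  34  33  33  34  34  40
   57  73  79]
 [ 74  61  42  32  32  32  33  34  34  33  33  32  33  33  34  34  34  35
   49  68  77]
 [ 71  55  37  33  32  33  34  34  34  33  33  32  32  34  33  33  34  33
   42  63  76]
 [ 69  52  36  33  32  34  34  34  34  33  34  33  34  34  34  34  33  33
   38  60  74]
 [ 68  50  36  33  32  32  33  34  34  33  33  33  33  34  34  34  33  34
   38  58  73]
 [ 68  51  36  33  32  33  33  34  33  33  32  33  34  34  34  34  34  34
   39  59  74]
 [ 70  56  38  33  33  32  32  33  33  34  33  34  34  34  33  34  33  34
   42  62  81]
 [ 73  61  42  33  33  33  32  32  33  33  33  34  34  34  34  34  34  35
   48  67  89]
 [ 76  65  49  35  33  33  34  33  33  34  34  34  34  34  34  33  35  37
   54  75 108]
 [ 78  70  58  41  34  33  33  34  34  34  34  34  34  34  34  34  36  46
   64  89 139]
 [ 79  75  67  56  42  35  34  34  34  34  34  34  34  34  33  37  46  61
   74 105 157]
 [ 79  78  73  66  56  44  37  34  34  34  34  34  34  35  38  46  61  71
   84 130 167]
 [ 80  79  77  73  68  60  51  43  39  37  36  37  38  44  53  63  72  81
  103 145 169]
 [ 79  79  78  78  74  71  67  61  55  53  52  55  58  64  69  73  79  90
  139 167 172]
 [ 80  79  78  78  79  79  76  73  71  69  69  69  70  74  78  79  81  90
  146 172 172]]
t 9.3167 shift [0.0726 0.0029 0.0314] turn [-0. -0.  0.] F [ 0.5 -0.1 -2. ]
```

Uniform inside, so the hole must be felt. I'll go over the window with the tip on the search ring (5.5 mm towards +x) and go down.

```bash
python3 -m handwheel '[[0,0.02,0.001,0,0,0,0],[0,0.045,0.002,0,0,0,0],[0,0.0685,0.0027,0.01,0,0,0],[0,0.0685,0.0027,0.025,0,0,0],[0,0.0685,0.0027,0.04,0,0,0],[0,0.0685,0.0027,0.05,0,0,0],[0,0.0685,0.0027,0.05,0,0,0],[0,0.0685,0.0027,0.05,0,0,0],[0,0.0685,0.0027,0.05,0,0,0],[0,0.0685,0.0027,0.05,0,0,0]]'
python3 -m handwheel '[[0,0,0,0.006,0,0,0],[0,0,0,0.012,0,0,0],[0,0,0,0.018,0,0,0],[0,0,0,0.024,0,0,0],[0,0,0,0.03,0,0,0],[0,0,0,0.036,0,0,0],[0,0,0,0.04,0,0,0],[0,0,0,0.044,0,0,0],[0,0,0,0.0455,0,0,0],[0,0,0,0.0455,0,0,0]]'
python3 -m handwheel '[[0,0,0,0.0005,0,0,0],[0,0,0,0.001,0,0,0],[0,0,0,0.0015,0,0,0],[0,0,0,0.002,0,0,0],[0,0,0,0.0025,0,0,0],[0,0,0,0.003,0,0,0],[0,0,0,0.0035,0,0,0],[0,0,0,0.004,0,0,0],[0,0,0,0.0045,0,0,0],[0,0,0,0.005,0,0,0]]'
python3 -c "
from h import *
go([.4565,-.138,.087])"
```

```text
time_s: 10.15
eef_pos: [0.4575, -0.1385, 0.1395]
eef_rot: [-3.141, 0.002, -3.093]
wrist_force: [0.5, 0.2, -1.4]
gripper_width: 0.016
grip_force: 30.0
time_s: 10.98
eef_pos: [0.4562, -0.1379, 0.0925]
eef_rot: [3.141, -0.001, -3.093]
wrist_force: [-0.2, 0.6, -0.9]
gripper_width: 0.016
grip_force: 30.0
time_s: 11.82
eef_pos: [0.4565, -0.138, 0.0879]
eef_rot: [3.142, -0.0, -3.093]
wrist_force: [-0.2, -0.2, -1.7]
gripper_width: 0.0158
grip_force: 30.0
t 11.8167 shift [-0.      0.      0.0009] turn [ 0. -0. -0.] F [-0.2 -0.2 -1.7]
```

Tip just above the floor. Down in small steps.

```bash
python3 -m handwheel '[[0,0,0,0.0002,0,0,0],[0,0,0,0.0004,0,0,0],[0,0,0,0.0006,0,0,0],[0,0,0,0.0008,0,0,0],[0,0,0,0.001,0,0,0],[0,0,0,0.0012,0,0,0],[0,0,0,0.0014,0,0,0],[0,0,0,0.0016,0,0,0],[0,0,0,0.0018,0,0,0],[0,0,0,0.0018,0,0,0]]'
```

```text
time_s: 12.65
eef_pos: [0.4566, -0.138, 0.0864]
eef_rot: [-3.142, 0.0, -3.093]
wrist_force: [-0.8, 0.3, -0.0]
gripper_width: 0.0155
grip_force: 30.0
```

```bash
python3 -m handwheel '[[0,0,0,0.0001,0,0,0],[0,0,0,0.0002,0,0,0],[0,0,0,0.0003,0,0,0],[0,0,0,0.0004,0,0,0],[0,0,0,0.0005,0,0,0],[0,0,0,0.0005,0,0,0],[0,0,0,0.0005,0,0,0],[0,0,0,0.0005,0,0,0],[0,0,0,0.0005,0,0,0],[0,0,0,0.0005,0,0,0]]'
```

```text
time_s: 13.48
eef_pos: [0.4566, -0.1381, 0.0862]
eef_rot: [-3.142, 0.0, -3.093]
wrist_force: [-1.4, 0.5, 5.0]
gripper_width: 0.0159
grip_force: 30.0
```

```bash
python3 -m handwheel '[[0,0.00005,0.0007,0.0003,0,0,0],[0,0.0002,0.0014,0.0005,0,0,0],[0,0.0004,0.0021,0.0005,0,0,0],[0,0.0007,0.0027,0.0005,0,0,0],[0,0.0011,0.0033,0.0005,0,0,0],[0,0.0016,0.0039,0.0005,0,0,0],[0,0.0021,0.0044,0.0005,0,0,0],[0,0.0027,0.0048,0.0005,0,0,0],[0,0.0027,0.0048,0.0005,0,0,0],[0,0.0027,0.0048,0.0005,0,0,0]]'
```

```text
time_s: 14.32
eef_pos: [0.4521, -0.1323, 0.0838]
eef_rot: [3.14, -0.003, -3.093]
wrist_force: [-0.2, -1.4, -1.0]
gripper_width: 0.0156
grip_force: 30.0
```

Dropped by about 2 mm with the force gone, so the tip seems to be in. Push down gently.

```bash
python3 -m handwheel '[[0,0,0,0,0,0,0],[0,0,0,0,0,0,0],[0,0,0,0.0003,0,0,0],[0,0,0,0.0006,0,0,0],[0,0,0,0.0009,0,0,0],[0,0,0,0.0012,0,0,0],[0,0,0,0.0015,0,0,0],[0,0,0,0.0018,0,0,0],[0,0,0,0.002,0,0,0],[0,0,0,0.002,0,0,0]]'
```

```text
time_s: 15.15
eef_pos: [0.4535, -0.1334, 0.0831]
eef_rot: [3.142, -0.0, -3.093]
wrist_force: [0.3, -0.1, -0.8]
gripper_width: 0.0158
grip_force: 30.0
```

```bash
python3 -m handwheel '[[0,0,0,0.0005,0,0,0],[0,0,0,0.001,0,0,0],[0,0,0,0.0015,0,0,0],[0,0,0,0.002,0,0,0],[0,0,0,0.0025,0,0,0],[0,0,0,0.003,0,0,0],[0,0,0,0.0035,0,0,0],[0,0,0,0.004,0,0,0],[0,0,0,0.0045,0,0,0],[0,0,0,0.005,0,0,0]]'
```

```text
time_s: 15.98
eef_pos: [0.4536, -0.1334, 0.0781]
eef_rot: [3.142, -0.0, -3.093]
wrist_force: [0.5, 0.7, -1.4]
gripper_width: 0.0156
grip_force: 30.0
```

```bash
python3 -m handwheel '[[0,0,0,0.001,0,0,0],[0,0,0,0.002,0,0,0],[0,0,0,0.003,0,0,0],[0,0,0,0.004,0,0,0],[0,0,0,0.005,0,0,0],[0,0,0,0.006,0,0,0],[0,0,0,0.007,0,0,0],[0,0,0,0.0075,0,0,0],[0,0,0,0.008,0,0,0],[0,0,0,0.008,0,0,0]]'
```

```text
time_s: 16.82
eef_pos: [0.4535, -0.1333, 0.07]
eef_rot: [3.141, -0.0, -3.093]
wrist_force: [0.1, 0.4, -1.3]
gripper_width: 0.016
grip_force: 30.0
```

Free all the way, with about 1.5 mm left. Seat the flange in small steps.

```bash
python3 -m handwheel '[[0,0,0,0.0002,0,0,0],[0,0,0,0.0004,0,0,0],[0,0,0,0.0006,0,0,0],[0,0,0,0.0008,0,0,0],[0,0,0,0.001,0,0,0],[0,0,0,0.0012,0,0,0],[0,0,0,0.0014,0,0,0],[0,0,0,0.0016,0,0,0],[0,0,0,0.0018,0,0,0],[0,0,0,0.0018,0,0,0]]'
```

```text
time_s: 17.65
eef_pos: [0.4536, -0.1334, 0.0684]
eef_rot: [-3.142, -0.0, -3.093]
wrist_force: [0.6, -0.4, -0.9]
gripper_width: 0.0158
grip_force: 30.0
```

```bash
python3 -m handwheel '[[0,0,0,0.0001,0,0,0],[0,0,0,0.0002,0,0,0],[0,0,0,0.0003,0,0,0],[0,0,0,0.0004,0,0,0],[0,0,0,0.0005,0,0,0],[0,0,0,0.0006,0,0,0],[0,0,0,0.0006,0,0,0],[0,0,0,0.0006,0,0,0],[0,0,0,0.0006,0,0,0],[0,0,0,0.0006,0,0,0]]'
```

```text
time_s: 18.48
eef_pos: [0.4536, -0.1334, 0.0684]
eef_rot: [-3.142, -0.0, -3.093]
wrist_force: [-2.8, 1.4, 5.5]
gripper_width: 0.0159
grip_force: 30.0
```

Flange seated (force +7 N at the expected height). Release and retreat.

```bash
python3 -m handwheel '[[60,0,0,-0.0005,0,0,0],[60,0,0,-0.0005,0,0,0],[60,0,0,-0.0005,0,0,0],[60,0,0,-0.0005,0,0,0],[60,0,0,-0.0005,0,0,0],[60,0,0,-0.0005,0,0,0],[60,0,0,-0.0005,0,0,0],[60,0,0,-0.0005,0,0,0],[60,0,0,-0.0005,0,0,0],[60,0,0,-0.0005,0,0,0]]'
python3 -m handwheel '[[60,0,0,-0.005,0,0,0],[60,0,0,-0.015,0,0,0],[60,0,0,-0.03,0,0,0],[60,0,0,-0.05,0,0,0],[60,0,0,-0.075,0,0,0],[60,0,0,-0.1,0,0,0],[60,0,0,-0.12,0,0,0],[60,0,0,-0.12,0,0,0],[60,0,0,-0.12,0,0,0],[60,0,0,-0.12,0,0,0]]'
python3 - <<'E'
from h import *
p=eyes.read_camera("wrist");a=cv2.imwrite
im=cv2.cvtColor(np.ascontiguousarray(p["image"]),cv2.COLOR_RGB2BGR)
c=eyes.read_camera("side");s=cv2.cvtColor(np.ascontiguousarray(c["image"]),cv2.COLOR_RGB2BGR)
u,v=map(int,proj(c,[.455,-.135,.08]))
cv2.imwrite("pics/end.png",np.hstack([im[100:350,170:470],cv2.resize(s[v-50:v+50,u-60:u+60],(300,250),interpolation=2)]))
E
```

```text
time_s: 19.32
eef_pos: [0.4536, -0.1334, 0.0682]
eef_rot: [-3.142, 0.0, -3.093]
wrist_force: [0.7, -0.3, -0.2]
gripper_width: 0.0565
grip_force: 0.0
time_s: 20.15
eef_pos: [0.4531, -0.1331, 0.1878]
eef_rot: [3.141, -0.001, -3.093]
wrist_force: [-0.7, 0.4, 0.4]
gripper_width: 0.0563
grip_force: 0.0
```

View pics/end.png

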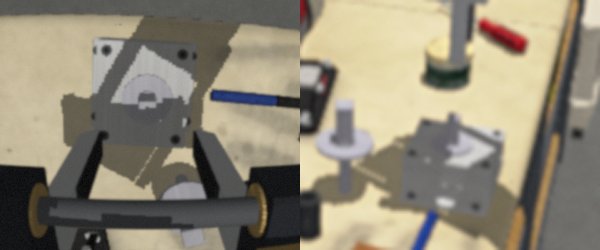

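The pictures show the pin's flange flat on the fixture with the head upright at crop (148,98), the gripper clear above it and the marker undisturbed.

```bash
python3 -c "
from workcell import manip
print(manip.close_job())"
```

```text
the job is handed in; nothing more can be done
None
```

The lock pin is fully home in the fixture's blind hole, with its flange flat on top, and released. Contact forces I read stayed around 7 N, the bystanders were left alone, and I handed the job in at about 20 s; no verdict came back.

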